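# Rock a tight reed block out of the tuning jig and hold it clear

### The job

Two wood offcuts, a small block and a dowel stub, lie on the board of the tuning jig: put both into the open scrap bin. Then take hold of the tight-fitting reed block in the jig and rock it lengthwise out of its seat: first tip its brass-hook end up, then tip the other end up higher than the hook end, at least 5 degrees each way while the low end is still down in the seat. Finish still holding the block in the gripper, level and just clear, about a finger's breadth above the seat it came from, and leave everything else on the bench where it is.

Things in the scene. Friction and masses are not known exactly. Their poses are not given: they have to be found in the camera images.
- jig: The tuning jig, fixed on the bench: a board 210 mm (x) by 220 mm (y), 30 mm thick, with the seat for the reed block in its middle. Origin at the centre of the board's underside, z up, y along the seat. Beside the seat, on the +x side, stands a wooden rail 150 mm long and 18 mm tall (x from 14 to 30 mm); end stops 18 mm tall close the seat's ends.
- seat (a point): Middle of the seat floor, on the board's top face, 30 mm above the bench; axes as jig. The seat is 127 mm long (y), 28 mm wide (x) and 18 mm deep. The fit is tight by friction: each end of the block resists lifting by some 8 to 14 N, stays where it has been raised to, and is free once its underside is more than 18 mm above this point.
- cheek_a (a joint): Small sprung metal cheek on the -x side of the seat, 45 mm from its middle towards the hook end (y = +45 mm), with a steel housing behind it to x = -39 mm, 22 mm tall. It squeezes the block against the rail with about 15 N. Metres, near 0 with the block in, about -0.003 with the seat empty.
- cheek_b (a joint): The same at the other end of the seat (y = -45 mm).
- block_grip (a point): Centre of the grip rib of the dark wooden reed block standing in the seat, 57 mm above the block's underside. The rib is 24 mm (x) by 40 mm (y) and reaches from 42 to 72 mm above the underside. Axes at the start parallel to the seat's, z up. Block 0.2 to 0.3 kg; grip it firmly, 60 N or more.
- block_base (a point): Centre of the underside of the reed block, axes as block_grip; at the start it rests on the seat floor. Under the rib the block is 28 mm wide (x), 120 mm long (y), 42 mm tall, with aluminium reed plates on its two long sides. A brass hook, 17 mm high, on a small brass plate stands on its top at the +y end; the -y end is plain.
- block_hook_end (a point): Middle of the lower edge of the reed block at its hook end, 60 mm from block_base along +y.
- block_plain_end (a point): Middle of the lower edge of the reed block at its plain end, 60 mm from block_base along -y.
- offcut_mid (a point): Centre of the plain wooden offcut lying on the jig's board on the -x side of the seat, a block 26 mm (x) by 34 mm (y) by 24 mm tall; about 30 g.
- stub_mid (a point): Centre of the plain wooden dowel stub standing on the jig's board on the +x side of the seat, a cylinder 28 mm in diameter and 26 mm tall; about 30 g.
- bin: Open grey plastic scrap bin on the bench beside the jig, on its left or its right, fixed, 150 mm (x) by 130 mm (y) by 60 mm tall, walls and floor about 4 mm. Origin at the centre of its underside.
- meter: Black pitch meter, fixed, 70 by 120 by 50 mm, on the other side of the jig from the bin. Origin at the centre of its underside. Leave alone.
- screwdriver: Loose screwdriver, 170 mm long, lying on the bench. Leave alone.
- spare_block: Another reed block like the one in the seat but without a hook, 72 mm tall with its rib, loose on the bench in front of the jig. Origin under its centre. Leave alone.
- oil: Amber bottle, 52 mm in diameter, 150 mm tall, loose behind the jig. Origin under its centre. Leave alone.
- cup: White cup, 64 mm across, 60 mm tall, loose behind the jig. Origin under its centre. Leave alone.
- brush: Loose brush, 180 mm long, lying behind the jig. Leave alone.
- reed_plates: Loose stack of three metal reed plates, 50 by 35 by 15 mm, in front of the jig. Leave alone.
Things that resemble listed ones, but are neither listed nor needed, are in the scene too. Leave any black look-alike of the part that bears offcut_mid alone. Leave any green look-alike of the part that bears stub_mid alone.

How it is judged (in metres and radians):
On the way, in this order (a step that is already met when the one before it is completed fails the run):
1. both offcuts are in the scrap bin, let go (x of offcut_mid in the frame of bin between -0.073 and 0.073 m and y of offcut_mid in the frame of bin between -0.063 and 0.063 m and z of each of offcut_mid, stub_mid in the frame of bin below 0.055 m and x of stub_mid in the frame of bin between -0.073 and 0.073 m and y of stub_mid in the frame of bin between -0.063 and 0.063 m and contact force between each of offcut, stub and the fingers below 0.1 N), for 0.2 s.
2. the reed block is tipped with its hook end up by more than 3.5 degrees, the plain end still down in the seat (angle between the z axis of block_base and the z axis of seat, either way round above 0.06 rad and y of block_grip in the frame of seat below 0 m and z of block_plain_end in the frame of seat below 0.017 m), for 0.1 s.
3. the reed block is tipped the other way, plain end up by more than 3.5 degrees, the hook end still down in the seat (angle between the z axis of block_base and the z axis of seat, either way round above 0.06 rad and y of block_grip in the frame of seat above 0 m and z of block_hook_end in the frame of seat below 0.017 m), for 0.1 s.
At the end, for the whole second after the job is handed in: Both offcuts are in the bin. The gripper holds the reed block still, within 8 degrees of level, its underside 3 to 40 mm above the rail's top (21 to 58 mm above the seat floor), within 30 mm sideways of the seat's middle, touching no part of the jig (x of offcut_mid in the frame of bin between -0.073 and 0.073 m and y of offcut_mid in the frame of bin between -0.063 and 0.063 m and z of each of offcut_mid, stub_mid in the frame of bin below 0.055 m and x of stub_mid in the frame of bin between -0.073 and 0.073 m and y of stub_mid in the frame of bin between -0.063 and 0.063 m and contact force between reed_block and the fingers above 1 N and contact force between reed_block and jig below 0.05 N and z of block_base in the frame of seat between 0.021 and 0.058 m and horizontal distance between block_base and seat below 0.03 m and angle between block_base's own z axis and vertical below 0.15 rad and linear speed of reed_block below 0.03 m/s); the arm keeps its last pose, push and grip.
It fails at once if one of the other loose things on the bench pushed more than 30 mm from its place (distance of any of screwdriver, spare_block, oil, cup, brush, reed_plates from where it was at the start of the episode above 0.03 m).
It also fails if it takes over 67 s, if anything falls off the work surface, if the arm or the gripper's body presses on something with over 40 N, if the wrist force passes 120 N, or if a joint passes its speed limit or range.

### The arm

A 7-joint arm with a two-finger parallel gripper is mounted at the origin on the work surface. World frame = base frame: x ahead of the robot, y to its left, z up, the work surface at z = 0. Lengths are in m, angles in degrees, forces in N, time in s.
With the tool pointing down it reaches from about 0.425 to 0.875 m from the base axis. Payload 4.7 kg.
Tool frame: the origin (TCP) lies at the very end of the fingers, on their centre line; the grasp point (between the pads) lies 19 mm behind it; z points along the fingers, y is the line along which they close (so a half turn about z gives the same grasp; the last joint's range is limited). The gripper opens to 87 mm and grips with 3 to 60 N. Pads are 19 mm wide; open, the fingers measure 117 mm over their backs; the gripper's body (75 mm by 190 mm) begins 51 mm behind the grasp point.
Start: joints at [70.136, 18.392, -4.016, 83.108, 1.295, 78.541, -3.26], TCP at [0.229, -0.608, 0.189] pointing down, gripper open.
Joint ranges: [-163.93, 163.93], [-17.29, 119.83], [-79.2, 71.16], [3.27, 140.29], [-89.18, 269.18], [5.43, 117.66], [-154.24, 154.24]. Speed limits (degrees/s): [147.25, 147.25, 180, 180, 180, 180, 180].

### API

Orientations are given as [roll, pitch, yaw] about the fixed x, y, z axes, in that order (R = Rz(yaw) Ry(pitch) Rx(roll)).
In Python, from cell import get_obs, eyes, env gives the robot as it stands.
- The arm moves only by the tool servo_tool, never from a script. Its argument "series" is a list that holds one entry, the list of rows, each a list of 7 numbers: the shift along the tool's x, y, z in units of 300 mm (1.0 is 300 mm), then the turn, a rotation vector about the tool's x, y, z in units of pi rad (1.0 is pi rad), then the opening, from 0 (shut) to 1 (fully open). In form: [[[tx, ty, tz, wx, wy, wz, gripper], ...]]. A call has 1 to 12 rows; each row is the pose to reach, as a shift and turn from the pose commanded when the call began, along the tool's axes at that moment, turning the shorter way round; what a row does not reach only later rows make up. A row lasts 1/12 s, in which the tool goes at most 41.7 mm and 7.16 degrees, less where a joint would pass 70% of its speed; a pose out of reach is approached as far as the arm can. A call with a number of a shift or a turn outside -1 to 1 is refused whole. A call with a gripper value outside its range is refused whole. The fingers move at their own pace and stop on an object; "grip_force" is the grip in N (left out, the last holds). Time passes only in rows, so rows that repeat a pose let the fingers close. It gives the time, the measured TCP pose, the force, the opening and the grip force at its end, in the units of the state.
- get_obs(): the state, without advancing time (a new reading comes with each control period).
- eyes.read_camera(name): name is "side" or "top"; returns a dict with "frame" (384x512x3 uint8, red, green, blue), "depth" (384x512 float32, m along the optical axis (not along the pixel's ray), 0 where there is no reading), "fx", "fy", "cx", "cy" (pixels), "origin" and "rotation" of the camera in the world. Camera axes: x right, y down, z forward; pixel columns grow to the right and rows downward; lengths in m; the calibration is good to about 2 mm. A picture is of the moment at which its call begins.
- env.sign_off(): hands the job in; it is judged then, once.
The state is a dict: "time_s": time; "qpos": joint angles; "joint_velocities": joint speeds; "effort": joint torques, N m; "tool_pos": TCP position; "tool_rot": TCP orientation; "force": force on the tool from outside, world axes, zero at the start; "wrist_torque": the same for the moment, N m; "grip_width": finger opening in m; "grasp_force": force on a finger pad.
Only numpy, scipy, OpenCV 4.12 (cv2) and the standard library are available. Lean on these libraries where they do the work, as an engineer would, in place of code of your own. Each camera call takes 0.05 s, during which the arm holds its last target. There are 200 camera calls.

## Working session

There is one attempt and no reset: what is moved stays moved. The work goes in short steps, Python scripts to look and compute and a tool call to move; the robot and the scene stay as the last step left them, time stands still between calls to the robot, and variables do not carry over. Pictures are saved under pics/ and viewed, at most 10 in all, crops included, and the job is handed in when it is done.

Besides the shell and the picture viewer there is one more tool, called after ">>>" as a command line: name --argument value ..., lists and objects as JSON in quotes. servo_tool: Moves the arm, as the interface text tells. Shifts and turns lie within -1 to 1; 1 stands for 300 mm of shift or pi rad of turn. Its arguments: {"type":"object","properties":{"series":{"type":"array"},"grip_force":{"type":"number"}},"required":["series"]}

```bash
mkdir -p pics; ls; python3 - <<'E'
from cell import get_obs, eyes, env
import cv2,numpy as np,pickle
print(get_obs())
d={}
for n in("top","side"):
    c=eyes.read_camera(n); d[n]=c
    cv2.imwrite(f"pics/{n}0.png",cv2.resize(c["frame"][...,::-1],(768,576)))
    print(n,c["fx"],c["cx"],c["cy"],c["origin"],np.round(c["rotation"],3).tolist())
pickle.dump(d,open("c0.pkl","wb"))
E
```

```text
pics
{'time_s': 0.0, 'qpos': array([70.13650586, 18.4419979 , -4.01454693, 83.17434683,  1.29666414,
       78.54150611, -3.25954725]), 'joint_velocities': array([ 1.50380006e-02, -3.72803023e-02,  6.97176411e-02, -6.27539708e-02,
       -8.63508679e-05, -2.05470942e-02, -9.11152110e-03]), 'effort': array([-5.16740620e-04, -4.91288245e+01, -4.03890945e-01, -3.12530172e+01,
       -6.39386172e-02,  4.36903350e-02,  1.60134718e-04]), 'tool_pos': array([ 0.22916308, -0.60759861,  0.18743303]), 'tool_rot': array([-1.79887482e+02,  7.67182042e-03,  2.06730898e+01]), 'force': array([ 0.45387072, -0.03467029, -0.14512619]), 'wrist_torque': array([ 0.00376911, -0.02475545, -0.02033556]), 'grasp_force': 0.0, 'grip_width': 0.08695484533157297}
top 432.5488831960325 250.08047879275753 193.01420878420132 [0.41894925 0.01635318 1.11837389] [-171.121, -1.628, -89.948]
side 422.92548758988386 257.31343406044556 193.40325546978852 [0.49453911 0.75156222 0.54778246] [-122.355, 0.562, -174.325]
```

View pics/top0.png

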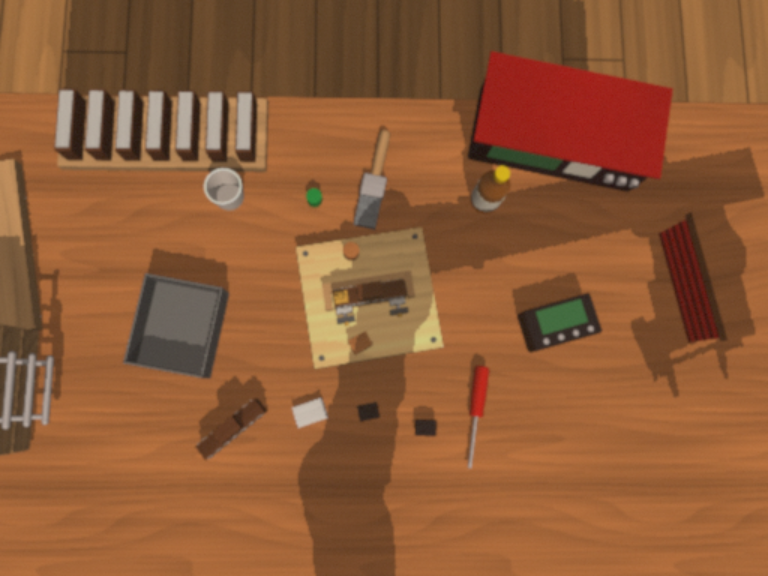

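View pics/side0.png

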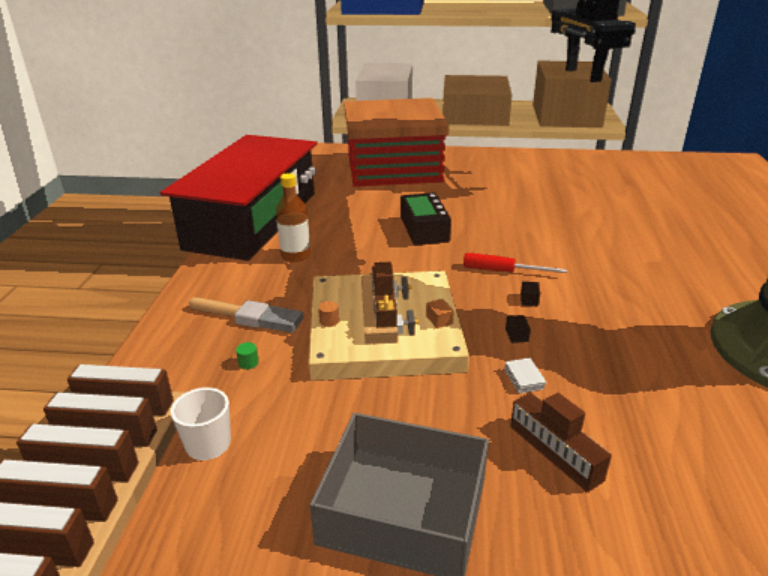

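The top view (768 px scale) shows image up = +x and left = +y. The jig is at (370,298), with the hook at (341,297), offcut at (360,342) and stub at (351,251). The bin is at (177,326), left of the jig. The side view confirms the offcut at (440,313) and stub at (329,314). The black cubes and the green cylinder are decoys.

```bash
cat > h.py <<'E'
import numpy as np, cv2, pickle
from scipy.spatial.transform import Rotation as R
def cloud(c):
    v,u=np.mgrid[0:384,0:512]; z=c["depth"]
    p=np.stack([(u-c["cx"])/c["fx"]*z,(v-c["cy"])/c["fy"]*z,z],-1)
    M=R.from_euler("xyz",c["rotation"],degrees=True).as_matrix() if np.ndim(c["rotation"])==1 else np.array(c["rotation"])
    w=p@M.T+np.array(c["origin"]); w[z<=0]=np.nan
    return w
def rect(p):
    r=cv2.minAreaRect((p[:,:2]*1000).astype(np.float32)); return np.round(r[0],1),np.round(r[1],1),round(r[2],1)
E
python3 - <<'E'
from h import *
d=pickle.load(open("c0.pkl","rb"))
for n,s in(("top",1),("side",1)):
    c=d[n]; w=cloud(c); hsv=cv2.cvtColor(c["frame"],cv2.COLOR_RGB2HSV)
    print(n,"bench z",np.nanmedian(w[...,2][(abs(w[...,2])<.02)]))
    reg=(w[...,0]>.3)&(w[...,0]<.75)&(abs(w[...,1])<.45)
    def comp(lo,hi,minpx=25,extra=True):
        m=(reg&(w[...,2]>lo)&(w[...,2]<hi)&extra).astype(np.uint8)
        k,l,st,ce=cv2.connectedComponentsWithStats(m)
        for i in range(1,k):
            if st[i,4]>minpx:
                p=w[l==i]; print("  ",lo,hi,st[i,4],"px",np.round(ce[i]),rect(p),"z",np.round(np.percentile(p[:,2],[5,50,95]),4),"mean",np.round(p.mean(0),3))
    comp(.022,.038,400); comp(.048,.0625); comp(.09,.115,15)
E
```

```text
top bench z -0.00014507431237475998
   0.022 0.038 5516 px [246. 199.] (array([577.2,  -4.1]), array([210.1, 220.4]), 9.5) z [0.0265 0.0299 0.0333] mean [ 0.574 -0.004  0.03 ]
   0.048 0.0625 39 px [154. 134.] (array([735.4, 227.7]), array([ 9.2, 38.3]), 32.9) z [0.0487 0.0581 0.0615] mean [0.735 0.228 0.056]
   0.048 0.0625 34 px [324. 135.] (array([ 736.5, -205.2]), array([45.6, 14.9]), 74.3) z [0.049  0.0557 0.0614] mean [ 0.735 -0.202  0.055]
   0.048 0.0625 99 px [234. 167.] (array([651. ,  26.7]), array([25.3, 25.1]), 89.5) z [0.0516 0.0561 0.0583] mean [0.651 0.027 0.056]
   0.048 0.0625 498 px [115. 216.] (array([524.3, 314.2]), array([132. , 149.9]), 79.6) z [0.05   0.0587 0.0618] mean [0.526 0.316 0.058]
   0.048 0.0625 33 px [254. 186.] (array([606.4, -21.2]), array([10.1, 30.3]), 0.7) z [0.0481 0.0491 0.0504] mean [ 0.605 -0.023  0.049]
   0.048 0.0625 29 px [269. 184.] (array([607.9, -58.9]), array([12.5, 30.5]), 0.2) z [0.0481 0.0493 0.052 ] mean [ 0.609 -0.061  0.05 ]
   0.048 0.0625 75 px [225. 191.] (array([589.9,  43.3]), array([23.4, 64.5]), 17.4) z [0.0481 0.0491 
[... 2524 characters left out ...]
 [0.536 0.039 0.052]
   0.048 0.0625 198 px [145. 276.] (array([739.1, 244.7]), array([21.6, 59. ]), 0.3) z [0.0491 0.0568 0.0613] mean [0.738 0.251 0.056]
   0.048 0.0625 196 px [374. 282.] (array([362.3, 231.1]), array([21.4, 45.7]), 67.3) z [0.0486 0.0548 0.062 ] mean [0.361 0.232 0.055]
   0.048 0.0625 1969 px [267. 321.] (array([525.4, 316.1]), array([132.2, 150.4]), 79.6) z [0.0489 0.0574 0.0611] mean [0.528 0.324 0.056]
   0.09 0.115 91 px [198. 137.] (array([ 740.7, -200.8]), array([18.3, 30.6]), 6.6) z [0.091  0.1003 0.1116] mean [ 0.741 -0.198  0.101]
   0.09 0.115 168 px [255. 182.] (array([577.5,  -1. ]), array([23. , 42.4]), 6.0) z [0.0917 0.1021 0.1036] mean [0.577 0.005 0.1  ]
```

The two views agree within about 3 mm, and the sizes and heights match the text:

| Item | Position (mm) | Yaw (°) | Height check |
|---|---|---|---|
| Jig | (577.5, -2.8) | 9.6 | board top at 30 mm |
| Offcut | (498, 12) | 30 | top at 54 mm |
| Stub | (652, 28) | – | top at 56 mm |
| Bin | (525, 315) | -10.4 | rim at 60 mm |

Next I write a helper that converts world targets into rows.

```bash
cat > g.py <<'E'
# usage: g.py "x y z yaw [tilt_deg about jig x axis]" ... ; first = commanded start pose; prints row numbers for each target (mm, deg)
import sys,numpy as np
from scipy.spatial.transform import Rotation as R
J=R.from_euler("z",9.6,degrees=True)
def pose(s):
    v=[float(a) for a in s.split()]
    r=R.from_euler("xyz",[180,0,v[3]],degrees=True)
    if len(v)>4: r=R.from_rotvec(J.apply([1,0,0])*np.radians(v[4]))*r
    return np.array(v[:3]),r
p0,r0=pose(sys.argv[1])
for s in sys.argv[2:]:
    p,r=pose(s); print(s,"->",np.round(np.r_[r0.inv().apply(p-p0)/300,(r0.inv()*r).as_rotvec()/np.pi],4).tolist(), "d=%.0f"%np.linalg.norm(p-p0))
E
python3 g.py "229 -608 189 20.67" "363 -298 150 25"; python3 g.py "363 -298 150 25" "498 12 120 30" "498 12 75 30" "498 12 36 30"
```

```text
363 -298 150 25 -> [0.7827, -0.8091, 0.13, 0.0, 0.0, -0.0241] d=340
498 12 120 30 -> [0.8445, -0.7463, 0.1, 0.0, 0.0, -0.0278] d=339
498 12 75 30 -> [0.8445, -0.7463, 0.25, 0.0, 0.0, -0.0278] d=346
498 12 36 30 -> [0.8445, -0.7463, 0.38, 0.0, 0.0, -0.0278] d=357
```

>>> servo_tool --series '[[[0.782, -0.81, 0.13, 0, 0, -0.024, 0.65], [0.782, -0.81, 0.13, 0, 0, -0.024, 0.65], [0.782, -0.81, 0.13, 0, 0, -0.024, 0.65], [0.782, -0.81, 0.13, 0, 0, -0.024, 0.65], [0.782, -0.81, 0.13, 0, 0, -0.024, 0.65], [0.782, -0.81, 0.13, 0, 0, -0.024, 0.65], [0.782, -0.81, 0.13, 0, 0, -0.024, 0.65], [0.782, -0.81, 0.13, 0, 0, -0.024, 0.65], [0.782, -0.81, 0.13, 0, 0, -0.024, 0.65], [0.782, -0.81, 0.13, 0, 0, -0.024, 0.65]]]' --grip_force 30

```text
time_s: 0.93
tool_pos: [0.3643, -0.2947, 0.1492]
tool_rot: [-180.0, 0.0, 25.4]
force: [-0.8, -0.1, 0.2]
grip_width: 0.0571
grasp_force: 0.0
```

>>> servo_tool --series '[[[0.844, -0.746, 0.1, 0, 0, -0.028, 0.65], [0.844, -0.746, 0.1, 0, 0, -0.028, 0.65], [0.844, -0.746, 0.1, 0, 0, -0.028, 0.65], [0.844, -0.746, 0.1, 0, 0, -0.028, 0.65], [0.844, -0.746, 0.1, 0, 0, -0.028, 0.65], [0.844, -0.746, 0.1, 0, 0, -0.028, 0.65], [0.844, -0.746, 0.1, 0, 0, -0.028, 0.65], [0.844, -0.746, 0.1, 0, 0, -0.028, 0.65], [0.844, -0.746, 0.1, 0, 0, -0.028, 0.65], [0.844, -0.746, 0.1, 0, 0, -0.028, 0.65], [0.844, -0.746, 0.1, 0, 0, -0.028, 0.65], [0.844, -0.746, 0.1, 0, 0, -0.028, 0.65]]]'

```text
time_s: 1.93
tool_pos: [0.4978, 0.0087, 0.1193]
tool_rot: [180.0, 0.1, 29.8]
force: [-0.6, -0.6, 0.3]
grip_width: 0.0566
grasp_force: 0.0
```

>>> servo_tool --series '[[[0.005, -0.009, 0.1, 0, 0, 0, 0.65], [0.005, -0.009, 0.19, 0, 0, 0, 0.65], [0.005, -0.009, 0.24, 0, 0, 0, 0.65], [0.005, -0.009, 0.278, 0, 0, 0, 0.65], [0.005, -0.009, 0.278, 0, 0, 0, 0.65], [0.005, -0.009, 0.278, 0, 0, 0, 0.3], [0.005, -0.009, 0.278, 0, 0, 0, 0.2], [0.005, -0.009, 0.278, 0, 0, 0, 0.2], [0.005, -0.009, 0.278, 0, 0, 0, 0.2], [0.005, -0.009, 0.278, 0, 0, 0, 0.2]]]'

```text
time_s: 2.77
tool_pos: [0.4987, 0.0148, 0.0369]
tool_rot: [179.9, -0.1, 30.0]
force: [0.8, -0.6, 0.4]
grip_width: 0.0312
grasp_force: 0.0
```

```bash
python3 g.py "498 12 36 30" "498 12 130 30"; python3 g.py "498 12 130 30" "515 285 130 70" "515 290 125 80"; python3 - <<'E'
import numpy as np
from scipy.spatial.transform import Rotation as R
b=R.from_euler("z",-10.4,degrees=True)
for x in(-28,30): print(x,b.apply([x,0,0])+[525,315.5,0])
E
```

```text
498 12 130 30 -> [0.0, 0.0, -0.3133, 0.0, 0.0, 0.0] d=94
515 285 130 70 -> [0.5041, -0.7597, -0.0, 0.0, 0.0, -0.2222] d=274
515 290 125 80 -> [0.5124, -0.7742, 0.0167, 0.0, 0.0, -0.2778] d=279
-28 [497.45999882 320.55453607   0.        ]
30 [554.50714412 310.08442564   0.        ]
```

```bash
python3 - <<'E'
from cell import get_obs, eyes
import cv2,numpy as np
o=get_obs();print(o["grip_width"],o["grasp_force"],o["tool_pos"])
a=eyes.read_camera("side")["frame"][150:270,180:340,::-1]
b=eyes.read_camera("top")["frame"][150:270,180:340,::-1]
cv2.imwrite("pics/s1.png",cv2.resize(np.hstack([a,b]),(800,300),interpolation=2))
E
```

```text
0.031200031638935775 0.0 [0.49869351 0.014806   0.03694537]
```

View pics/s1.png

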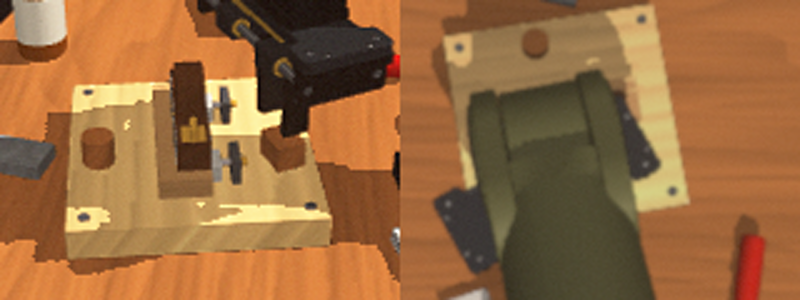

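```bash
python3 - <<'E'
from h import *
from cell import eyes
c=eyes.read_camera("side"); w=cloud(c); hsv=cv2.cvtColor(c["frame"],cv2.COLOR_RGB2HSV)
reg=(w[...,0]>.42)&(w[...,0]<.54)&(abs(w[...,1])<.11)&(w[...,2]>.034)
V=hsv[...,2]; S=hsv[...,1]
dark=reg&(V<70)&(S<120); wood=reg&~dark&(w[...,2]<.06)
for n,m in(("dark",dark),("wood",wood)):
    k,l,st,ce=cv2.connectedComponentsWithStats(m.astype(np.uint8))
    for i in range(1,k):
        if st[i,4]>15:
            p=w[l==i]; print(n,st[i,4],np.round(ce[i]),np.round(np.nanpercentile(p,[2,50,98],axis=0)*1000).tolist())
            q=p[p[:,2]<.06]; 
            if n=="dark" and len(q): print("  low part",np.round(np.nanpercentile(q,[2,50,98],axis=0)*1000).tolist())
            t=p[p[:,2]>.051]
            if n=="wood" and len(t)>5: print("  top",rect(t))
E
```

```text
dark 6792 [302.  78.] [[433.0, 7.0, 153.0], [494.0, 51.0, 343.0], [534.0, 98.0, 451.0]]
dark 28 [304. 187.] [[471.0, 99.0, 145.0], [480.0, 105.0, 154.0], [487.0, 108.0, 161.0]]
dark 36 [274. 216.] [[533.0, 29.0, 35.0], [536.0, 49.0, 49.0], [540.0, 53.0, 54.0]]
  low part [[533.0, 29.0, 35.0], [536.0, 49.0, 49.0], [540.0, 53.0, 54.0]]
wood 232 [293. 209.] [[480.0, 2.0, 35.0], [499.0, 22.0, 49.0], [517.0, 32.0, 56.0]]
  top (array([497.5,  13. ]), array([27.2, 38.3]), 30.9)
wood 29 [276. 214.] [[528.0, 23.0, 35.0], [531.0, 42.0, 48.0], [538.0, 51.0, 53.0]]
  top (array([534.9,  36.4]), array([ 4.6, 28.5]), 9.9)
```

```bash
python3 - <<'E'
from h import *
from cell import eyes,get_obs
c=eyes.read_camera("side"); w=cloud(c)
for v in range(150,216,5): print(v,[ (np.round(w[v,u]*1000).astype(int).tolist(),int(c["frame"][v,u].mean())) for u in(286,292,298,304,310)])
o=get_obs(); print(o["qpos"],o["tool_pos"],o["time_s"])
print(c["depth"][200:204,290:300].round(3))
# projected TCP
for n in("side",):
    M=R.from_euler("xyz",c["rotation"],degrees=True).as_matrix()
    for z in(0,.019,.07):
        q=M.T@(o["tool_pos"]+[0,0,z]-np.array(c["origin"])); print(z,q[:2]/q[2]*c["fx"]+[c["cx"],c["cy"]])
E
```

```text
150 [([515, 40, 193], 24), ([504, 55, 201], 24), ([493, 68, 208], 20), ([482, 61, 205], 28), ([471, 58, 204], 19)]
155 [([515, 39, 182], 29), ([503, 58, 193], 16), ([492, 68, 198], 22), ([482, 63, 196], 23), ([471, 57, 193], 22)]
160 [([515, 33, 168], 73), ([503, 60, 183], 33), ([492, 70, 189], 22), ([481, 63, 186], 20), ([470, 57, 183], 34)]
165 [([514, 46, 165], 34), ([503, 55, 170], 60), ([492, 79, 184], 40), ([481, 79, 184], 49), ([470, 77, 183], 51)]
170 [([513, 65, 164], 34), ([502, 64, 165], 32), ([491, 97, 183], 53), ([481, 98, 185], 43), ([470, 95, 183], 50)]
175 [([513, 68, 156], 33), ([502, 71, 158], 84), ([491, 104, 177], 29), ([481, 112, 182], 45), ([470, 108, 181], 32)]
180 [([514, 8, 109], 32), ([502, 3, 107], 28), ([490, 105, 168], 19), ([480, 111, 172], 28), ([469, 107, 170], 21)]
185 [([514, 12, 100], 32), ([501, 29, 111], 27), ([490, 107, 158], 29), ([479, 105, 158], 53), ([468, 96, 153], 26)]
190 [([513, 9, 86], 30), ([501, 33, 102], 28), ([490, 104, 146], 36), ([479, 103, 146], 28), ([468, 97, 143], 33)]
195 [([513, 8, 74], 18), ([500, 36, 92], 23), ([488, 31, 89
[... 291 characters left out ...]
2, 13, 39], 68), ([499, 31, 52], 65), ([487, 23, 48], 75), ([474, -4, 29], 128), ([459, -47, 1], 125)]
215 [([512, 17, 29], 158), ([499, 34, 42], 76), ([486, 24, 35], 68), ([474, 17, 31], 135), ([459, -28, 1], 75)]
[ 31.97321739  11.07133693 -39.58279483 113.21456927   8.27382163
  58.4593083  -71.38733848] [0.4981605  0.01491174 0.03633133] 2.9667
[[0.899 0.86  0.852 0.851 0.851 0.853 0.855 0.857 0.855 0.859]
 [0.896 0.861 0.853 0.854 0.855 0.854 0.857 0.856 0.858 0.862]
 [0.891 0.865 0.856 0.855 0.855 0.856 0.858 0.857 0.861 0.862]
 [0.886 0.888 0.859 0.855 0.856 0.858 0.889 0.889 0.888 0.931]]
0 [292.48335751 211.85768869]
0.019 [292.79914577 204.38058569]
0.07 [293.68390764 183.43156216]
```

```bash
python3 - <<'E'
from h import *
from cell import eyes,get_obs
c=pickle.load(open("c0.pkl","rb"))["side"]; w=cloud(c); V=c["frame"].max(-1)
for n,c in(("start",c),("now",eyes.read_camera("side"))):
    w=cloud(c); V=c["frame"].max(-1)
    m=(V<60)&((abs(w[...,0]-.229)<.1)&(abs(w[...,1]+.608)<.13) if n=="start" else (abs(w[...,0]-.495)<.04)&(abs(w[...,1]-.015)<.06))&(w[...,2]>.03)
    p=w[m]; print(n,len(p))
    for lo in np.arange(.03,.3,.02):
        q=p[(p[:,2]>lo)&(p[:,2]<lo+.02)]
        if len(q): print(round(lo,2),len(q),np.round(q.min(0)*1000),np.round(q.max(0)*1000))
print(get_obs()["tool_pos"],get_obs()["force"])
E
```

```text
start 1515
0.21 32 [ 204. -653.  222.] [ 259. -552.  230.]
0.23 102 [ 203. -655.  230.] [ 260. -553.  250.]
0.25 105 [ 203. -657.  251.] [ 260. -550.  270.]
0.27 97 [ 201. -660.  270.] [ 265. -540.  290.]
0.29 305 [ 168. -677.  290.] [ 295. -508.  310.]
now 5138
0.03 3 [473.  52.  31.] [533.  73.  47.]
0.07 117 [482.   3.  72.] [516.  38.  90.]
0.09 106 [485.   3.  90.] [518.  40. 110.]
0.11 42 [491.   1. 110.] [518.  44. 129.]
0.13 24 [492.   6. 145.] [534.  72. 150.]
0.15 156 [492.   7. 150.] [535.  74. 166.]
0.17 332 [455. -44. 174.] [535.  75. 190.]
0.19 411 [456.  12. 190.] [530.  71. 210.]
0.21 295 [457.   9. 210.] [526.  72. 230.]
0.23 602 [455.  -3. 230.] [535.  75. 250.]
0.25 179 [464.  10. 250.] [534.  55. 270.]
0.27 295 [464.  22. 270.] [534.  56. 290.]
0.29 162 [464.  21. 290.] [534.  52. 310.]
[0.49805784 0.01492051 0.03621189] [-0.33761437 -0.40552141 -0.1959475 ]
```

The camera shows the fingertips about 36 mm higher than the reported TCP, both at the start (222 vs 187 mm) and now (72 vs 36 mm). The offcut is untouched, so the gripper closed on air above it. I take real tip z = reported z + 36 mm, and confirm it by descending gently.

>>> servo_tool --series '[[[-0.004, 0.007, 0, 0, 0, 0, 0.65], [-0.004, 0.007, 0, 0, 0, 0, 0.65], [-0.004, 0.007, 0, 0, 0, 0, 0.65], [-0.004, 0.007, 0.03, 0, 0, 0, 0.65], [-0.004, 0.007, 0.06, 0, 0, 0, 0.65], [-0.004, 0.007, 0.09, 0, 0, 0, 0.65], [-0.004, 0.007, 0.115, 0, 0, 0, 0.65], [-0.004, 0.007, 0.115, 0, 0, 0, 0.65]]]'

```text
time_s: 3.68
tool_pos: [0.496, 0.0125, -0.0007]
tool_rot: [-179.9, 0.2, 30.0]
force: [-0.8, -0.6, -0.4]
grip_width: 0.0558
grasp_force: 0.0
```

>>> servo_tool --series '[[[0, 0, 0, 0, 0, 0, 0.25], [0, 0, 0, 0, 0, 0, 0.25], [0, 0, 0, 0, 0, 0, 0.25], [0, 0, 0, 0, 0, 0, 0.25], [0, 0, 0, 0, 0, 0, 0.25]]]'

```text
time_s: 4.1
tool_pos: [0.4984, 0.0124, 0.002]
tool_rot: [180.0, -0.0, 30.0]
force: [-0.1, 0.9, 0.5]
grip_width: 0.0337
grasp_force: 29.9
```

```bash
python3 g.py "498 12 1 30" "498 12 110 30" "502 200 100 45" "505 319 90 55"; python3 g.py "505 319 90 55" "505 319 -12 55" 
```

```text
498 12 110 30 -> [0.0, 0.0, -0.3633, 0.0, 0.0, 0.0] d=109
502 200 100 45 -> [0.3249, -0.536, -0.33, 0.0, 0.0, -0.0833] d=213
505 319 90 55 -> [0.5319, -0.8746, -0.2967, 0.0, 0.0, -0.1389] d=320
505 319 -12 55 -> [-0.0, -0.0, 0.34, 0.0, 0.0, 0.0] d=102
```

>>> servo_tool --series '[[[0, 0, -0.1, 0, 0, 0, 0.25], [0, 0, -0.23, 0, 0, 0, 0.25], [0, 0, -0.36, 0, 0, 0, 0.25]]]'

```text
time_s: 4.35
tool_pos: [0.4968, 0.0127, 0.1103]
tool_rot: [-179.9, 0.1, 30.1]
force: [0.6, -0.0, 0.1]
grip_width: 0.0338
grasp_force: 29.9
```

>>> servo_tool --series '[[[0.532, -0.875, 0.05, 0, 0, -0.139, 0.25], [0.532, -0.875, 0.05, 0, 0, -0.139, 0.25], [0.532, -0.875, 0.05, 0, 0, -0.139, 0.25], [0.532, -0.875, 0.05, 0, 0, -0.139, 0.25], [0.532, -0.875, 0.05, 0, 0, -0.139, 0.25], [0.532, -0.875, 0.05, 0, 0, -0.139, 0.25], [0.532, -0.875, 0.05, 0, 0, -0.139, 0.25], [0.532, -0.875, 0.05, 0, 0, -0.139, 0.25], [0.532, -0.875, 0.05, 0, 0, -0.139, 0.25], [0.532, -0.875, 0.05, 0, 0, -0.139, 0.25], [0.532, -0.875, 0.05, 0, 0, -0.139, 0.25]]]'

```text
time_s: 5.27
tool_pos: [0.5052, 0.3181, 0.0943]
tool_rot: [180.0, 0.1, 55.0]
force: [-0.2, 0.2, -0.0]
grip_width: 0.0338
grasp_force: 29.9
```

>>> servo_tool --series '[[[0, 0, 0.1, 0, 0, 0, 0.25], [0, 0, 0.2, 0, 0, 0, 0.25], [0, 0, 0.3, 0, 0, 0, 0.25], [0, 0, 0.35, 0, 0, 0, 0.25], [0, 0, 0.35, 0, 0, 0, 0.25], [0, 0, 0.35, 0, 0, 0, 0.5], [0, 0, 0.35, 0, 0, 0, 0.5], [0, 0, 0.35, 0, 0, 0, 0.5]]]'

```text
time_s: 5.93
tool_pos: [0.5065, 0.3204, -0.0082]
tool_rot: [179.9, -0.2, 55.0]
force: [-0.1, 0.6, -0.1]
grip_width: 0.042
grasp_force: 0.0
```

```bash
python3 g.py "505 319 -12 55" "505 319 100 55"; python3 g.py "505 319 100 55" "652 28 110 9.6"; python3 g.py "652 28 110 9.6" "652 28 0 9.6"
```

```text
505 319 100 55 -> [0.0, 0.0, -0.3733, 0.0, 0.0, 0.0] d=112
652 28 110 9.6 -> [-0.5135, 0.9578, -0.0333, 0.0, -0.0, 0.2522] d=326
652 28 0 9.6 -> [0.0, -0.0, 0.3667, 0.0, 0.0, 0.0] d=110
```

>>> servo_tool --series '[[[0, 0, -0.12, 0, 0, 0, 0.5], [0, 0, -0.25, 0, 0, 0, 0.5], [0, 0, -0.37, 0, 0, 0, 0.5], [0, 0, -0.37, 0, 0, 0, 0.5]]]'

```text
time_s: 6.27
tool_pos: [0.5093, 0.3239, 0.1102]
tool_rot: [179.6, -0.8, 55.1]
force: [1.8, 1.4, 0.9]
grip_width: 0.0431
grasp_force: 0.0
```

>>> servo_tool --series '[[[-0.514, 0.958, -0.03, 0, 0, 0.252, 0.55], [-0.514, 0.958, -0.03, 0, 0, 0.252, 0.55], [-0.514, 0.958, -0.03, 0, 0, 0.252, 0.55], [-0.514, 0.958, -0.03, 0, 0, 0.252, 0.55], [-0.514, 0.958, -0.03, 0, 0, 0.252, 0.55], [-0.514, 0.958, -0.03, 0, 0, 0.252, 0.55], [-0.514, 0.958, -0.03, 0, 0, 0.252, 0.55], [-0.514, 0.958, -0.03, 0, 0, 0.252, 0.55], [-0.514, 0.958, -0.03, 0, 0, 0.252, 0.55], [-0.514, 0.958, -0.03, 0, 0, 0.252, 0.55], [-0.514, 0.958, -0.03, 0, 0, 0.252, 0.55], [-0.514, 0.958, -0.03, 0, 0, 0.252, 0.55]]]'

```text
time_s: 7.27
tool_pos: [0.6518, 0.0311, 0.1105]
tool_rot: [-180.0, -0.1, 9.9]
force: [0.2, 0.7, -0.1]
grip_width: 0.0476
grasp_force: 0.0
```

>>> servo_tool --series '[[[-0.001, 0.01, 0.1, 0, 0, 0, 0.55], [-0.001, 0.01, 0.2, 0, 0, 0, 0.55], [-0.001, 0.01, 0.28, 0, 0, 0, 0.55], [-0.001, 0.01, 0.33, 0, 0, 0, 0.55], [-0.001, 0.01, 0.362, 0, 0, 0, 0.55], [-0.001, 0.01, 0.362, 0, 0, 0, 0.55], [-0.001, 0.01, 0.362, 0, 0, 0, 0.2], [-0.001, 0.01, 0.362, 0, 0, 0, 0.2], [-0.001, 0.01, 0.362, 0, 0, 0, 0.2], [-0.001, 0.01, 0.362, 0, 0, 0, 0.2], [-0.001, 0.01, 0.362, 0, 0, 0, 0.2]]]'

```text
time_s: 8.18
tool_pos: [0.6533, 0.0257, 0.0024]
tool_rot: [180.0, -0.1, 9.7]
force: [-0.1, 0.6, 3.8]
grip_width: 0.0273
grasp_force: 30.0
```

```bash
python3 g.py "652 28 110 9.6" "550 309 95 45"
```

```text
550 309 95 45 -> [-0.179, -0.9803, 0.05, 0.0, 0.0, -0.1967] d=299
```

Gripped at 27.3 mm, which matches the stub's diameter. Next I lift it and carry it to the bin.

>>> servo_tool --series '[[[0, 0, -0.1, 0, 0, 0, 0.2], [0, 0, -0.23, 0, 0, 0, 0.2], [0, 0, -0.36, 0, 0, 0, 0.2], [0, 0, -0.36, 0, 0, 0, 0.2]]]'

```text
time_s: 8.52
tool_pos: [0.6578, 0.0266, 0.1185]
tool_rot: [179.9, -0.8, 9.7]
force: [1.5, -0.7, 1.1]
grip_width: 0.0271
grasp_force: 30.0
```

>>> servo_tool --series '[[[-0.179, -0.98, 0.05, 0, 0, -0.197, 0.2], [-0.179, -0.98, 0.05, 0, 0, -0.197, 0.2], [-0.179, -0.98, 0.05, 0, 0, -0.197, 0.2], [-0.179, -0.98, 0.05, 0, 0, -0.197, 0.2], [-0.179, -0.98, 0.05, 0, 0, -0.197, 0.2], [-0.179, -0.98, 0.05, 0, 0, -0.197, 0.2], [-0.179, -0.98, 0.05, 0, 0, -0.197, 0.2], [-0.179, -0.98, 0.05, 0, 0, -0.197, 0.2], [-0.179, -0.98, 0.05, 0, 0, -0.197, 0.2], [-0.179, -0.98, 0.05, 0, 0, -0.197, 0.2], [-0.179, -0.98, 0.05, 0, 0, -0.197, 0.2]]]'

```text
time_s: 9.43
tool_pos: [0.551, 0.3044, 0.0939]
tool_rot: [179.9, 0.0, 45.0]
force: [0.1, -0.2, -0.0]
grip_width: 0.0272
grasp_force: 30.0
```

>>> servo_tool --series '[[[0, 0, 0.1, 0, 0, 0, 0.2], [0, 0, 0.2, 0, 0, 0, 0.2], [0, 0, 0.28, 0, 0, 0, 0.2], [0, 0, 0.3, 0, 0, 0, 0.2], [0, 0, 0.3, 0, 0, 0, 0.2], [0, 0, 0.3, 0, 0, 0, 0.45], [0, 0, 0.3, 0, 0, 0, 0.45], [0, 0, 0.3, 0, 0, 0, 0.45], [0, 0, 0.3, 0, 0, 0, 0.45]]]'

```text
time_s: 10.18
tool_pos: [0.551, 0.3069, 0.0057]
tool_rot: [179.9, -0.1, 45.1]
force: [0.1, -0.3, -0.3]
grip_width: 0.0378
grasp_force: 0.0
```

>>> servo_tool --series '[[[0, 0, -0.12, 0, 0, 0, 0.45], [0, 0, -0.24, 0, 0, 0, 0.45], [0, 0, -0.36, 0, 0, 0, 0.45], [0, 0, -0.44, 0, 0, 0, 0.45], [0, 0, -0.44, 0, 0, 0, 0.45]]]'

```text
time_s: 10.6
tool_pos: [0.5531, 0.3093, 0.1435]
tool_rot: [179.8, -0.6, 45.2]
force: [0.3, 0.8, 0.4]
grip_width: 0.0389
grasp_force: 0.0
```

```bash
python3 - <<'E'
from h import *
from cell import eyes,get_obs
o=get_obs();print(o["time_s"],o["tool_pos"],o["tool_rot"],o["qpos"])
s=eyes.read_camera("side");t=eyes.read_camera("top")
a=s["frame"][260:384,190:350,::-1]; b=t["frame"][150:274,70:230,::-1]
cv2.imwrite("pics/bin.png",cv2.resize(np.hstack([a,b]),(800,310),interpolation=2))
for n,c in(("side",s),("top",t)):
    w=cloud(c); hsv=cv2.cvtColor(c["frame"],cv2.COLOR_RGB2HSV)
    B=R.from_euler("z",-10.4,degrees=True).inv().apply((w-np.array([.525,.3155,0])).reshape(-1,3)).reshape(w.shape)
    m=(abs(B[...,0])<.07)&(abs(B[...,1])<.06)&(B[...,2]>.008)&(B[...,2]<.056)&(hsv[...,1]>110)
    k,l,st,ce=cv2.connectedComponentsWithStats(m.astype(np.uint8))
    for i in range(1,k):
        if st[i,4]>20:
            p=B[l==i]; print(n,st[i,4],np.round(p.mean(0)*1000),"maxz",p[:,2].max())
E
```

```text
10.6 [0.55307426 0.30926508 0.14353686] [179.77487867  -0.62754553  45.16857542] [  4.98573406  23.81132653 -47.27644492  88.49199227  18.05996515
  74.90716558 -89.22851979]
side 356 [27.  1. 25.] maxz 0.03310631081919613
side 536 [-20.   4.  24.] maxz 0.030998587030179214
top 105 [28. -7. 29.] maxz 0.03472891896622632
top 75 [-12.  -8.  26.] maxz 0.0335641505594968
```

View pics/bin.png

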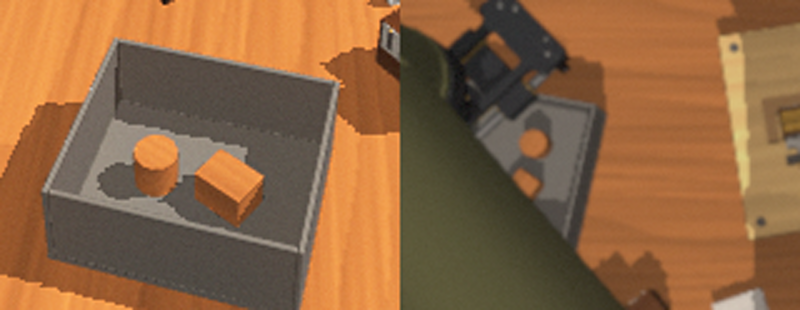

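Both pieces are in the bin: stub at crop (157,165), offcut at (230,185), tops at about 33 mm. Next is a hover over the block. There I tilt in the air to see whether the 36 mm offset is fixed to the tool.

```bash
python3 g.py "553 309 143 45" "577 -3 140 99.6"; python3 g.py "577 -3 140 99.6" "577 -3 140 99.6 15"  "577 -3 140 99.6 -15"
```

```text
577 -3 140 99.6 -> [-0.6788, 0.792, 0.01, 0.0, 0.0, -0.3033] d=313
577 -3 140 99.6 15 -> [0.0, 0.0, 0.0, 0.0, 0.0833, 0.0] d=0
577 -3 140 99.6 -15 -> [0.0, 0.0, 0.0, -0.0, -0.0833, 0.0] d=0
```

>>> servo_tool --series '[[[-0.679, 0.792, 0.01, 0, 0, -0.303, 0.55], [-0.679, 0.792, 0.01, 0, 0, -0.303, 0.55], [-0.679, 0.792, 0.01, 0, 0, -0.303, 0.55], [-0.679, 0.792, 0.01, 0, 0, -0.303, 0.55], [-0.679, 0.792, 0.01, 0, 0, -0.303, 0.55], [-0.679, 0.792, 0.01, 0, 0, -0.303, 0.55], [-0.679, 0.792, 0.01, 0, 0, -0.303, 0.55], [-0.679, 0.792, 0.01, 0, 0, -0.303, 0.55], [-0.679, 0.792, 0.01, 0, 0, -0.303, 0.55], [-0.679, 0.792, 0.01, 0, 0, -0.303, 0.55], [-0.679, 0.792, 0.01, 0, 0, -0.303, 0.55], [-0.679, 0.792, 0.01, 0, 0, -0.303, 0.55]]]' --grip_force 60

```text
time_s: 11.7
tool_pos: [0.574, -0.0037, 0.1324]
tool_rot: [-179.9, -0.1, 99.8]
force: [1.0, 0.5, 0.4]
grip_width: 0.0479
grasp_force: 0.0
```

```bash
cat > tip.py <<'E'
from h import *
from cell import eyes,get_obs
c=eyes.read_camera("side"); w=cloud(c); V=c["frame"].max(-1); o=get_obs()
T=R.from_euler("xyz",o["tool_rot"],degrees=True)
q=T.inv().apply((w-o["tool_pos"]).reshape(-1,3)).reshape(w.shape)*1000  # tool frame
m=(V<75)&(abs(q[...,0])<25)&(abs(q[...,1])<50)&(q[...,2]>-75)&(q[...,2]<10)
k,l,st,ce=cv2.connectedComponentsWithStats(m.astype(np.uint8))
print(o["time_s"],o["tool_pos"].round(4),o["tool_rot"].round(2),o["grip_width"],o["force"])
for i in range(1,k):
    if st[i,4]>40:
        p=q[l==i]; print(st[i,4],np.percentile(p,[2,50,98],axis=0).round(1).tolist(),"zmax",p[:,2].max().round(1))
E
python3 tip.py
```

```text
11.75 [ 0.5742 -0.0034  0.1327] [-1.7997e+02 -4.0000e-02  9.9840e+01] 0.04755526153355258 [-0.35238505  0.23544    -0.16493598]
76 [[7.2, 27.1, -73.7], [10.1, 30.5, -58.5], [13.0, 35.9, -37.0]] zmax -36.7
115 [[-9.8, -34.7, -74.2], [9.6, -27.3, -55.9], [12.6, -23.1, -35.3]] zmax -33.7
```

>>> servo_tool --series '[[[0, 0, 0, 0, 0.04, 0, 0.55], [0, 0, 0, 0, 0.083, 0, 0.55], [0, 0, 0, 0, 0.083, 0, 0.55], [0, 0, 0, 0, 0.083, 0, 0.55], [0, 0, 0, 0, 0.083, 0, 0.55]]]'

```text
time_s: 12.17
tool_pos: [0.5744, -0.0044, 0.1328]
tool_rot: [-180.0, -14.9, 99.7]
force: [0.1, 0.8, 0.4]
grip_width: 0.0474
grasp_force: 0.0
```

```bash
python3 tip.py
```

```text
12.2167 [ 0.5744 -0.0033  0.1332] [-179.99  -14.93   99.86] 0.04786062349211021 [0.63372875 0.79612237 0.89406423]
85 [[6.0, 26.6, -74.3], [9.3, 30.6, -56.8], [12.2, 35.9, -36.4]] zmax -35.8
111 [[2.3, -34.6, -73.8], [8.9, -27.2, -57.6], [11.7, -22.9, -36.1]] zmax -34.6
```

```bash
python3 g.py "574.3 -3.7 133 99.7 15" "577.2 -3.2 130 99.6" "577.2 -3.2 70 99.6" "577.2 -3.2 40 99.6"
```

```text
577.2 -3.2 130 99.6 -> [-0.0026, 0.0098, 0.0097, 0.0001, -0.0833, 0.0006] d=4
577.2 -3.2 70 99.6 -> [-0.0543, 0.0097, 0.2029, 0.0001, -0.0833, 0.0006] d=63
577.2 -3.2 40 99.6 -> [-0.0802, 0.0097, 0.2994, 0.0001, -0.0833, 0.0006] d=93
```

>>> servo_tool --series '[[[-0.003, 0.01, 0.01, 0, -0.04, 0, 0.5], [-0.003, 0.01, 0.01, 0, -0.083, 0, 0.5], [-0.003, 0.01, 0.01, 0, -0.083, 0, 0.5], [-0.02, 0.01, 0.08, 0, -0.083, 0, 0.5], [-0.038, 0.01, 0.14, 0, -0.083, 0, 0.5], [-0.054, 0.01, 0.203, 0, -0.083, 0, 0.5], [-0.065, 0.01, 0.245, 0, -0.083, 0, 0.5], [-0.073, 0.01, 0.275, 0, -0.083, 0, 0.5], [-0.08, 0.01, 0.299, 0, -0.083, 0, 0.5], [-0.08, 0.01, 0.299, 0, -0.083, 0, 0.5], [-0.08, 0.01, 0.299, 0, -0.083, 0, 0.5]]]'

```text
time_s: 13.13
tool_pos: [0.5779, -0.0048, 0.0405]
tool_rot: [180.0, -0.0, 99.7]
force: [-0.6, 0.9, 0.3]
grip_width: 0.0434
grasp_force: 0.0
```

>>> servo_tool --series '[[[0, 0, 0, 0, 0, 0, 0.3], [0, 0, 0, 0, 0, 0, 0.2], [0, 0, 0, 0, 0, 0, 0.1], [0, 0, 0, 0, 0, 0, 0.1], [0, 0, 0, 0, 0, 0, 0.1], [0, 0, 0, 0, 0, 0, 0.1]]]' --grip_force 60

```text
time_s: 13.63
tool_pos: [0.5777, -0.0054, 0.0407]
tool_rot: [180.0, 0.0, 99.7]
force: [-2.1, -0.4, 4.4]
grip_width: 0.0238
grasp_force: 60.0
```

```bash
cat > tip2.py <<'E'
# block tilt seen by side camera: rib/block top fits ; picture optional
from h import *
from cell import eyes,get_obs
import sys
o=get_obs(); print(o["time_s"],o["tool_pos"].round(4),o["tool_rot"].round(2),round(o["grip_width"],4),o["grasp_force"],o["force"].round(1),o["wrist_torque"].round(2))
if len(sys.argv)>1:
    s=eyes.read_camera("side"); t=eyes.read_camera("top")
    cv2.imwrite(sys.argv[1],cv2.resize(np.hstack([s["frame"][140:260,190:330,::-1],t["frame"][140:260,180:320,::-1]]),(800,343),interpolation=2))
E
python3 tip2.py pics/grip.png
```

```text
13.6333 [ 0.5777 -0.0054  0.0407] [1.800e+02 3.000e-02 9.967e+01] 0.0238 59.99563769437373 [-2.1 -0.4  4.4] [-0.07  0.26 -0.08]
```

View pics/grip.png

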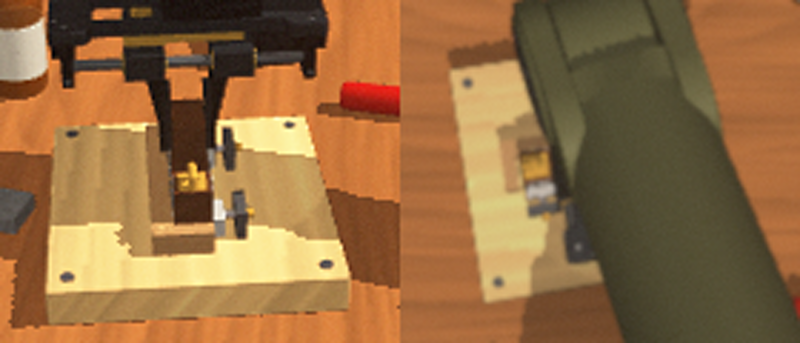

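The block is gripped at 23.8 mm with 60 N, clear of the hook. The tool's x axis lies along jig +y. First rock: hook end up, pivoting on the plain end's lower edge.

>>> servo_tool --series '[[[-0.001, 0, -0.005, 0, 0.009, 0, 0.1], [-0.003, 0, -0.011, 0, 0.018, 0, 0.1], [-0.004, 0, -0.016, 0, 0.027, 0, 0.1], [-0.005, 0, -0.0215, 0, 0.036, 0, 0.1], [-0.005, 0, -0.0215, 0, 0.036, 0, 0.1], [-0.005, 0, -0.0215, 0, 0.036, 0, 0.1], [-0.005, 0, -0.0215, 0, 0.036, 0, 0.1]]]'

```text
time_s: 14.32
tool_pos: [0.5774, -0.0041, 0.0448]
tool_rot: [180.0, -6.7, 99.8]
force: [3.3, 4.4, -10.9]
grip_width: 0.0236
grasp_force: 60.0
```

```bash
cat > blk.py <<'E'
# block pose in seat frame from the side camera: dark-wood rib end face / hook plate heights
from h import *
from cell import eyes,get_obs
o=get_obs(); print(o["time_s"],o["tool_pos"].round(4),o["tool_rot"].round(2),round(o["grip_width"],4),o["grasp_force"].round(1),o["force"].round(1),o["wrist_torque"].round(2))
c=eyes.read_camera("side"); w=cloud(c); f=c["frame"]; hsv=cv2.cvtColor(f,cv2.COLOR_RGB2HSV)
q=R.from_euler("z",9.6,degrees=True).inv().apply((w-np.array([.5777,-.0025,.03])).reshape(-1,3)).reshape(w.shape)*1000
m=(abs(q[...,0])<11)&(abs(q[...,1])<75)&(q[...,2]>22)&(q[...,2]<140)
gold=m&(hsv[...,0]>18)&(hsv[...,0]<32)&(hsv[...,1]>130)&(hsv[...,2]>90)&(q[...,1]>25)
p=q[gold]; print("brass",len(p),np.percentile(p,[2,50,98],axis=0).round(1).tolist())
end=m&(q[...,1]>45)&~gold&(q[...,2]<60); p=q[end]
if len(p)>10:
    A=np.polyfit(p[:,2],p[:,1],1); print("end face",len(p),p.mean(0).round(1),"lean deg",np.degrees(np.arctan(-A[0])).round(1))
rib=m&(q[...,1]<30)&(q[...,1]>5)&(q[...,2]>35); p=q[rib]
if len(p)>10:
    A=np.polyfit(p[:,2],p[:,1],1); print("rib",len(p),p.mean(0).round(1),p[:,2].max().round(1),"lean",np.degrees(np.arctan(-A[0])).round(1))
E
python3 blk.py
```

```text
Traceback (most recent call last):
  File "blk.py", line 4, in <module>
    o=get_obs(); print(o["time_s"],o["tool_pos"].round(4),o["tool_rot"].round(2),round(o["grip_width"],4),o["grasp_force"].round(1),o["force"].round(1),o["wrist_torque"].round(2))
                                                                                                          ^^^^^^^^^^^^^^^^^^^^^^
AttributeError: 'float' object has no attribute 'round'
```

```bash
sed -i 's/o\["grasp_force"\].round(1)/round(o["grasp_force"],1)/' blk.py; python3 blk.py
```

```text
14.3167 [ 0.5774 -0.0041  0.0448] [179.98  -6.7   99.78] 0.0236 60.0 [  3.3   4.4 -10.9] [ 0.45 -1.01 -0.26]
brass 32 [[-8.5, 34.1, 49.3], [-1.5, 46.9, 51.2], [7.4, 55.0, 67.5]]
end face 159 [ 0.3 56.4 39. ] lean deg 8.3
rib 227 [-0.1 15.7 77. ] 139.8 lean 1.2
```

```bash
cat >> blk.py <<'E'
import os
def plate(c):
    w=cloud(c); f=c["frame"]; hsv=cv2.cvtColor(f,cv2.COLOR_RGB2HSV)
    q=R.from_euler("z",9.6,degrees=True).inv().apply((w-np.array([.5777,-.0025,.03])).reshape(-1,3)).reshape(w.shape)*1000
    m=(abs(q[...,0])<12)&(q[...,1]>25)&(q[...,1]<62)&(q[...,2]>38)&(q[...,2]<90)
    g=m&(hsv[...,0]>18)&(hsv[...,0]<32)&(hsv[...,1]>130)&(hsv[...,2]>90); p=q[g]; s=p[p[:,2]<np.percentile(p[:,2],60)]
    e=m&(q[...,1]>48)&(hsv[...,2]<90)&(hsv[...,1]>60); t=q[e]
    return "plate med",np.median(s,0).round(1),"hook top",np.percentile(p[:,2],99).round(1),"end-face top z",(np.percentile(t[:,2],98).round(1) if len(t) else None)
print("start",plate(pickle.load(open("c0.pkl","rb"))["side"])); print("now",plate(c))
E
python3 blk.py | tail -2
```

```text
start ('plate med', array([-4.2, 45.4, 43.5]), 'hook top', np.float64(59.7), 'end-face top z', np.float64(43.1))
now ('plate med', array([-4.7, 42.5, 50.7]), 'hook top', np.float64(66.5), 'end-face top z', np.float64(50.7))
```

>>> servo_tool --series '[[[0.001, 0, -0.006, 0, 0.002, 0, 0.1], [0.001, 0, -0.011, 0, 0.004, 0, 0.1], [0.002, 0, -0.017, 0, 0.006, 0, 0.1], [0.002, 0, -0.017, 0, 0.006, 0, 0.1], [0.002, 0, -0.017, 0, 0.006, 0, 0.1], [0.002, 0, -0.017, 0, 0.006, 0, 0.1]]]'

```text
time_s: 14.92
tool_pos: [0.5774, -0.0049, 0.0477]
tool_rot: [180.0, -7.8, 99.7]
force: [8.8, 5.0, -24.9]
grip_width: 0.0235
grasp_force: 60.0
```

```bash
python3 blk.py
```

```text
14.9167 [ 0.5774 -0.0049  0.0477] [179.96  -7.77  99.74] 0.0235 60.0 [  8.8   5.  -24.9] [ 0.31 -2.42 -0.37]
brass 34 [[-8.7, 32.9, 53.7], [-1.6, 45.8, 56.7], [4.7, 53.1, 69.6]]
end face 173 [ 0.4 55.8 41.3] lean deg 8.3
rib 197 [ 0.1 14.1 73.3] 139.9 lean 2.8
start ('plate med', array([-4.2, 45.4, 43.5]), 'hook top', np.float64(59.7), 'end-face top z', np.float64(43.1))
now ('plate med', array([-5.1, 42.9, 54.8]), 'hook top', np.float64(69.7), 'end-face top z', np.float64(54.6))
```

The hook end is up about 6° with the plain end down, so step 2 is met. Now the reverse tilt, pivoting on the hook's lower edge (about 13 mm up). I do it in stages.

>>> servo_tool --series '[[[0.001, 0, -0.003, 0, -0.01, 0, 0.1], [0.003, 0, -0.007, 0, -0.02, 0, 0.1], [0.005, 0, -0.011, 0, -0.03, 0, 0.1], [0.007, 0, -0.015, 0, -0.04, 0, 0.1], [0.009, 0, -0.02, 0, -0.052, 0, 0.1], [0.009, 0, -0.02, 0, -0.052, 0, 0.1], [0.009, 0, -0.02, 0, -0.052, 0, 0.1]]]'

```text
time_s: 15.55
tool_pos: [0.5771, -0.0032, 0.0562]
tool_rot: [-180.0, 1.6, 99.8]
force: [4.6, 4.0, -15.1]
grip_width: 0.0238
grasp_force: 60.0
```

```bash
python3 blk.py
```

```text
15.55 [ 0.5771 -0.0032  0.0562] [-180.      1.65   99.79] 0.0238 60.0 [  4.6   4.  -15.1] [ 0.62 -1.48 -0.19]
brass 38 [[-8.2, 38.0, 53.6], [-1.6, 51.4, 55.6], [7.0, 60.3, 70.0]]
end face 171 [-0.1 59.5 41.3] lean deg 3.0
rib 214 [ 0.2 21.  73.9] 89.3 lean 13.1
start ('plate med', array([-4.2, 45.4, 43.5]), 'hook top', np.float64(59.7), 'end-face top z', np.float64(43.1))
now ('plate med', array([-3.9, 49.7, 55. ]), 'hook top', np.float64(70.4), 'end-face top z', np.float64(53.9))
```

>>> servo_tool --series '[[[0.001, 0, -0.004, 0, -0.01, 0, 0.1], [0.002, 0, -0.008, 0, -0.02, 0, 0.1], [0.003, 0, -0.012, 0, -0.03, 0, 0.1], [0.004, 0, -0.016, 0, -0.039, 0, 0.1], [0.004, 0, -0.016, 0, -0.039, 0, 0.1], [0.004, 0, -0.016, 0, -0.039, 0, 0.1], [0.004, 0, -0.016, 0, -0.039, 0, 0.1]]]'

```text
time_s: 16.18
tool_pos: [0.5771, -0.0024, 0.0624]
tool_rot: [-180.0, 8.6, 99.7]
force: [0.5, 3.9, -6.1]
grip_width: 0.0235
grasp_force: 60.0
```

```bash
python3 blk.py; python3 tip2.py pics/rock2.png
```

```text
16.1833 [ 0.5771 -0.0024  0.0624] [-179.99    8.63   99.68] 0.0235 60.0 [ 0.5  3.9 -6.1] [ 1.38 -0.32  0.05]
brass 32 [[-8.1, 44.7, 53.6], [-1.0, 58.8, 56.2], [8.3, 65.6, 71.2]]
end face 170 [ 0.1 61.1 42.7] lean deg 6.4
rib 180 [ 0.3 22.9 79.9] 95.9 lean 19.9
start ('plate med', array([-4.2, 45.4, 43.5]), 'hook top', np.float64(59.7), 'end-face top z', np.float64(43.1))
now ('plate med', array([-4. , 56.4, 55.2]), 'hook top', np.float64(71.7), 'end-face top z', np.float64(55.7))
16.2333 [ 0.5771 -0.0024  0.0624] [-179.99    8.64   99.67] 0.0237 59.98990651220083 [ 0.9  3.4 -5.9] [ 1.4  -0.34  0.02]
```

View pics/rock2.png

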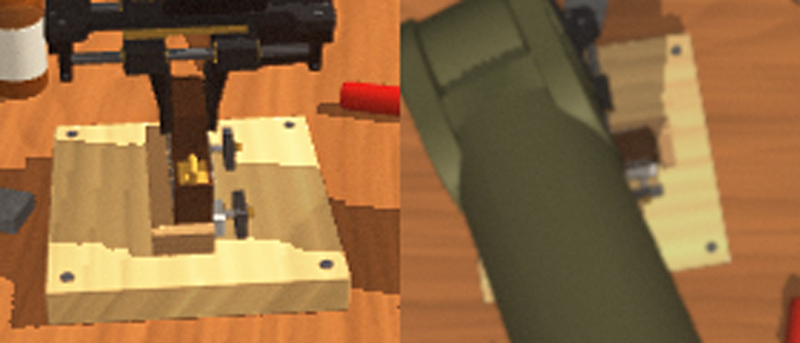

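```bash
cat > pl.py <<'E'
from h import *
from cell import eyes,get_obs
Ji=R.from_euler("z",9.6,degrees=True).inv()
def top(c):
    w=cloud(c); q=Ji.apply((w-np.array([.5775,-.003,.03])).reshape(-1,3)).reshape(w.shape)*1000
    m=(abs(q[...,0])<11)&(q[...,1]>-70)&(q[...,1]<-20)&(q[...,2]>35)&(q[...,2]<75)&(c["frame"].max(-1)<150); p=q[m]
    for a in range(-66,-20,6):
        s=p[(p[:,1]>=a)&(p[:,1]<a+6)]
        if len(s)>2: print(a+3,len(s),np.percentile(s[:,2],[20,50,80]).round(1),s[:,0].mean().round(1))
print("start");top(pickle.load(open("c0.pkl","rb"))["top"])
print("now");top(eyes.read_camera("top"))
E
python3 pl.py
```

```text
start
-63 3 [39.8 40.7 41.6] -2.1
-57 21 [39.9 42.3 43.7] 0.0
-51 23 [41.  42.4 43.8] -0.6
-45 21 [41.3 42.2 43.2] 0.1
-39 21 [41.7 42.8 44.1] -0.1
-33 22 [40.1 41.7 43.4] -0.4
-27 21 [40.7 42.1 43.4] 0.6
-21 8 [39.8 43.1 70.8] 0.6
now
-57 11 [43.6 50.1 60.3] -0.2
-51 19 [71.1 73.1 74.7] -0.9
-45 23 [71.1 72.4 73.5] 0.3
-39 23 [69.4 71.6 72.9] -0.2
-33 22 [68.4 69.9 71.4] 0.8
-27 21 [67.2 70.  71. ] 0.5
```

The plain end is up about 9° with the hook end at about 13–14 mm, still below 17, so step 3 is met. Now I lift clear while levelling.

>>> servo_tool --series '[[[-0.001, 0, -0.01, 0, 0.004, 0, 0.1], [-0.003, 0, -0.02, 0, 0.008, 0, 0.1], [-0.005, 0, -0.03, 0, 0.014, 0, 0.1], [-0.006, 0, -0.04, 0, 0.022, 0, 0.1], [-0.008, 0, -0.05, 0, 0.03, 0, 0.1], [-0.009, 0, -0.058, 0, 0.04, 0, 0.1], [-0.009, 0, -0.058, 0, 0.048, 0, 0.1], [-0.009, 0, -0.058, 0, 0.048, 0, 0.1], [-0.009, 0, -0.058, 0, 0.048, 0, 0.1], [-0.009, 0, -0.058, 0, 0.048, 0, 0.1]]]'

```text
time_s: 17.22
tool_pos: [0.577, -0.0037, 0.0804]
tool_rot: [-180.0, 0.2, 99.7]
force: [-0.4, -0.5, -2.0]
grip_width: 0.0235
grasp_force: 60.0
```

```bash
sed -i 's/<75)/<110)/' pl.py; python3 blk.py; python3 pl.py|sed -n '/now/,$p'; python3 tip2.py pics/lift.png
```

```text
17.2167 [ 0.577  -0.0037  0.0804] [-179.96    0.22   99.68] 0.0235 60.0 [-0.4 -0.5 -2. ] [ 0.01 -0.09 -0.02]
brass 34 [[-8.4, 38.3, 79.5], [-3.5, 50.1, 81.5], [5.5, 58.6, 96.1]]
end face 99 [-0.5 59.4 49.7] lean deg -3.4
rib 207 [ 0.  19.9 98.5] 113.4 lean 12.6
start ('plate med', array([-4.2, 45.4, 43.5]), 'hook top', np.float64(59.7), 'end-face top z', np.float64(43.1))
now ('plate med', array([-6. , 49.2, 80.5]), 'hook top', np.float64(88.3), 'end-face top z', np.float64(78.6))
now
17.3167 [ 0.577  -0.0029  0.0803] [-179.97    0.2    99.76] 0.0238 59.98050805181265 [ 0.1  0.7 -1.9] [ 0.   -0.08  0.03]
```

View pics/lift.png

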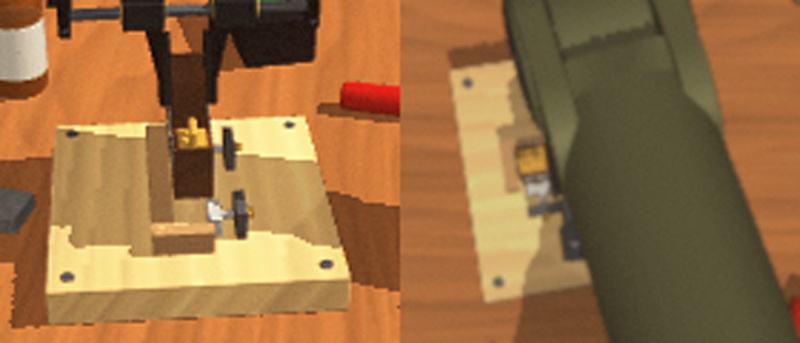

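Clear of the seat: the wrist force is only the block's weight (about 2 N). One last check on level and height from the hook end face.

```bash
python3 - <<'E'
from h import *
from cell import eyes
Ji=R.from_euler("z",9.6,degrees=True).inv()
def face(c,lo,hi):
    w=cloud(c); q=Ji.apply((w-np.array([.5777,-.0025,.03])).reshape(-1,3)).reshape(w.shape)*1000
    dark=(c["frame"].max(-1)<110)&(abs(q[...,0])<11)&(q[...,1]>50)&(q[...,1]<70)
    m=dark&(q[...,2]>lo)&(q[...,2]<hi); p=q[m]; A=np.polyfit(p[:,2],p[:,1],1)
    r=p[:,1]-np.polyval(A,p[:,2]); p=p[abs(r)<3]; A=np.polyfit(p[:,2],p[:,1],1)
    a=q[dark]; print(len(p),"y",p[:,1].mean().round(1),"tilt(+hook up)",-np.degrees(np.arctan(A[0])).round(2),"z range",np.percentile(a[:,2],[1,5,95,99]).round(1))
face(pickle.load(open("c0.pkl","rb"))["side"],22,40)
for _ in range(3): face(eyes.read_camera("side"),42,77)
E
```

```text
80 y 59.1 tilt(+hook up) -1.31 z range [16.9 18.4 42.6 43.6]
164 y 60.5 tilt(+hook up) -2.87 z range [40.2 41.5 78.3 79.7]
165 y 60.4 tilt(+hook up) -1.92 z range [39.4 41.1 78.1 79.8]
168 y 60.3 tilt(+hook up) -1.38 z range [40.  41.  78.5 79.6]
```

```bash
python3 -c "
from cell import env
print(env.sign_off())"
```

```text
the job is handed in; nothing more can be done
None
```

I handed in the job after about 17.5 s: both offcuts are in the bin, and the reed block was rocked about 6° hook end up, then about 9° plain end up, and is held within about 3° of level, about 38 mm above the seat floor; the sign-off gave no verdict.

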